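Pump up the grinder's hand pump and shut its valve

TASK

Press the hand pump's plunger down and let it spring back up, again and again, until the indicator pin stands fully out; then push the valve lever round until it is fully shut, in line with the housing. Only press and push with the fingertips: do not touch the pin, and leave the loose things around the pump where they lie.

Things in the scene. Friction and masses are not known exactly. Their poses are not given: they have to be found in the camera images.
- pump: Fixed hand pump, green cast housing on a 120 x 280 mm base plate, 70 mm high. Origin: centre of its underside, on the table. Along its own y axis stand in a row: the plunger at y = +70 mm, the indicator pin at y = -12 mm, the valve at y = -92 mm (all at x = 0). Its x axis points roughly away from the robot at yaw 0.
- plunger_top (a point): Centre of the flat top of the plunger's round black rubber palm cap (88 mm across, too wide to pinch); 150 mm above the table at rest, moves with the plunger.
- plunger (a joint): Plunger travel, m: 0 = up at rest, 0.020 = fully down. Spring return (4 N at the top, 9 N at the bottom; pressing takes up to about 17 N with drag). Each press idles for its first third, then lifts the pin by a ratchet, about 10 mm per full stroke; it must rise to within 3 mm of the top to catch the next tooth.
- pin_tip (a point): Top centre of the indicator pin, a thin steel rod 10 mm across with an 18 mm round head 6 mm thick, between plunger and valve. Its tip is 91 mm above the table when sunk in its brass gland (gland top 85 mm), 141 mm when fully out.
- pin (a joint): How far the indicator pin stands out, m: 0 = sunk, 0.050 = fully out (46 mm counts). It stays put between strokes. From the start it takes 3 to 5 full strokes (the first gains 5 to 15 mm, the others 10 mm); once fully out, further strokes do no harm and do not raise it.
- valve_hub (a point): On the pivot of the flat steel valve lever, at the lever's top face, 100.5 mm above the table. The pivot is upright; beside the pump housing (84 mm wide in x) the space under the lever is free.
- valve_tip (a point): Free end of the valve lever at its top face, 96 mm from the pivot. The lever is a bar 14 mm wide and 10 mm thick (90.5 to 100.5 mm above the table).
- valve (a joint): Valve lever angle in rad: 0 = open, lever along the pump's -x (square to the housing, toward the robot); 1.571 = shut against its stop, lever along the pump's -y (in line with the housing, pointing away from the plunger). Turns counter-clockwise seen from above; stiff (about 1.2 N at 70 mm from the pivot), stays where it is left.
- tin: Loose bystander: grey jar, 66 mm across, 70 mm high; origin under its centre.
- stone: Loose bystander: whetstone 180 x 60 x 25 mm; origin under its centre.
- knife: Loose bystander: knife about 280 mm long, at most 20 mm high, lying flat, handle to its own -x; origin on its underside near the middle.
- wrench: Loose bystander: wrench 180 mm long, lying flat.
- brush: Loose bystander: brush 200 mm long, lying flat.
- cup: Loose bystander: open steel cup 72 mm across, 75 mm high; origin under its centre.
- nut: Loose bystander: steel spacer ring 40 mm across, 18 mm high.

How it is judged:
By the outcome, as a careful person would: the job done as asked, in the order asked, and still so for the second after the job is handed in, with the robot touching nothing.
It also fails if it takes over 51 s, if anything falls off the work surface, if the arm or the gripper's body presses on something with over 40 N, if the wrist force passes 120 N, or if a joint passes its speed limit or range.

ROBOT

A 6-joint arm with a two-finger parallel gripper is mounted at the origin on the work surface. World frame = base frame: x ahead of the robot, y to its left, z up, the work surface at z = 0. Lengths are in m, angles in degrees, forces in N, time in s.
With the tool pointing down it reaches from about 0.3 to 0.75 m from the base axis. Payload 8.5 kg.
Tool frame: the origin (TCP) lies on the centre line of the jaws, within the pads' length; the fingertips stand 22 mm ahead of it and the grasp point (between the pads) lies 3 mm ahead of it (env.tip_reach is the distance from the TCP to the fingertips, in m); y points along the fingers, z is the direction in which the jaws open and shut, and the axes are right-handed (so a half turn about y gives the same grasp; the last joint's range is limited). The gripper opens to 85 mm and grips with 20 to 120 N. Pads are 22 mm wide; open, the fingers measure 114 mm over their backs; the gripper's body (76 mm by 85 mm) begins 54 mm behind the grasp point. The pads swing forward as they close: fully open they stand 13 mm farther back than shut.
Start: joints at [-82.351, 21.807, 74.336, -0, 83.858, -12.336], TCP at [0.188, -0.517, 0.23] pointing down, gripper open.
Joint ranges: [-178.18, 178.18], [-50.72, 133.34], [12.68, 142.11], [-81.47, 261.47], [9.98, 163.14], [-165.26, 165.26]. Speed limits (degrees/s): [136.94, 136.94, 180, 180, 180, 180].

INTERFACE

Orientations are given as a 3x3 rotation matrix whose columns are the frame's x, y, z axes.
In Python, from rig import env, get_image gives the robot as it stands. The module is installed in compiled form; this text tells all that it offers.
- The arm moves only by the tool carry_out, never from a script. Its argument "targets" is a list that holds one entry, the list of rows, each a list of 7 numbers: the closure, from 0 (fully open) to 1 (shut), then the shift along the world's x, y, z in mm, then the turn, a rotation vector about the world's x, y, z in degrees. In form: [[[claw, dx, dy, dz, ax, ay, az], ...]]. A call has 1 to 20 rows; each row is the pose to reach, as a shift and turn from the pose commanded when the call began; what a row does not reach only later rows make up. A row lasts 1/12 s, in which the tool goes at most 41.7 mm and 7.16 degrees, less where a joint would pass 70% of its speed; a pose out of reach is approached as far as the arm can. A call with a gripper value outside its range is refused whole. The fingers move at their own pace and stop on an object; "squeeze" is the grip in N (left out, the last holds). Time passes only in rows, so rows that repeat a pose let the fingers close. It gives the time, the measured TCP pose, the force and the opening at its end, in the units of the state.
- env.observe(): the state, without advancing time (a new reading comes with each control period).
- get_image(name): name is "side" or "top" or "wrist"; returns a dict with "img" (420x560x3 uint8, red, green, blue), "fx", "fy", "cx", "cy" (pixels), "rvec" (rotation vector, rad) and "tvec" (3), from world to camera coordinates, as OpenCV has them. Camera axes: x right, y down, z forward; pixel columns grow to the right and rows downward; lengths in m; the calibration is good to about 2 mm. A picture is of the moment at which its call begins. There is no depth.
- env.close_job(): hands the job in, once; it reports no verdict.
The state is a dict: "time_s": time; "q": joint angles; "qvel": joint speeds; "joint_efforts": joint torques, N m; "position": TCP position; "tool_rot": TCP orientation; "ft_force": force on the tool from outside, world axes, zero at the start; "wrist_torque": the same for the moment, N m; "grip_width": finger opening in m.
Only numpy, scipy, OpenCV 4.12 (cv2) and the standard library are available. Lean on these libraries where they do the work, as an engineer would, in place of code of your own. Each camera call takes 0.05 s, during which the arm holds its last target.

## Working session

There is one attempt and no reset: what is moved stays moved. The work goes in short steps, Python scripts to look and compute and a tool call to move; the robot and the scene stay as the last step left them, time stands still between calls to the robot, and variables do not carry over. Pictures are saved under pics/ and viewed, and the job is handed in when it is done.

Besides the shell and the picture viewer there is one more tool, called after "Call:" by a JSON object that holds its "op" and its "data". carry_out: Moves the arm, as the interface text tells. Its arguments: {"type":"object","properties":{"targets":{"type":"array"},"squeeze":{"type":"number"}},"required":["targets"]}

```bash
mkdir -p pics
cat > h.py <<'E'
import numpy as np,cv2
from rig import env,get_image
def snap(n,tag):
    d=get_image(n); cv2.imwrite(f'pics/{tag}.png',cv2.cvtColor(d['img'],cv2.COLOR_RGB2BGR)); np.savez(f'pics/{tag}.npz',**d); return d
def ray(d,u,v,z):
    R,_=cv2.Rodrigues(np.array(d['rvec'],float)); t=np.array(d['tvec'],float).ravel()
    c=-R.T@t; r=R.T@np.array([(u-d['cx'])/d['fx'],(v-d['cy'])/d['fy'],1.]); return c+r*(z-c[2])/r[2]
def proj(d,P):
    K=np.array([[d['fx'],0,d['cx']],[0,d['fy'],d['cy']],[0,0,1.]],float)
    return cv2.projectPoints(np.array(P,float).reshape(-1,1,3),np.array(d['rvec'],float),np.array(d['tvec'],float),K,None)[0].reshape(-1,2)
E
python3 - <<'E'
from h import *
snap('top','top0');snap('side','side0')
s=env.observe();print(s);print(env.tip_reach)
E
```

```text
{'time_s': 0.1, 'q': array([-8.23507511e+01,  2.18373596e+01,  7.43795003e+01,  1.06728499e-03,
        8.38579511e+01, -1.23369108e+01]), 'qvel': array([-0.06781316, -0.10619288, -0.11543433, -0.03424324,  0.03707041,
       -0.01053803]), 'joint_efforts': array([ 3.33319978e-03, -4.49229026e+01, -2.31656653e+01, -2.10437543e-04,
        3.65402389e-03,  1.32291524e-05]), 'position': array([ 0.18794261, -0.51661229,  0.22957673]), 'tool_rot': array([[-9.39775920e-01, -1.55443324e-04,  3.41791158e-01],
       [-3.41791064e-01,  1.29654394e-03, -9.39775073e-01],
       [-2.97065494e-04, -9.99999147e-01, -1.27158991e-03]]), 'ft_force': array([ 0.01119794, -0.53754878, -0.26927586]), 'wrist_torque': array([-0.02174089,  0.031271  , -0.07479953]), 'grip_width': 0.08486798642852948}
0.022
```

View pics/top0.png

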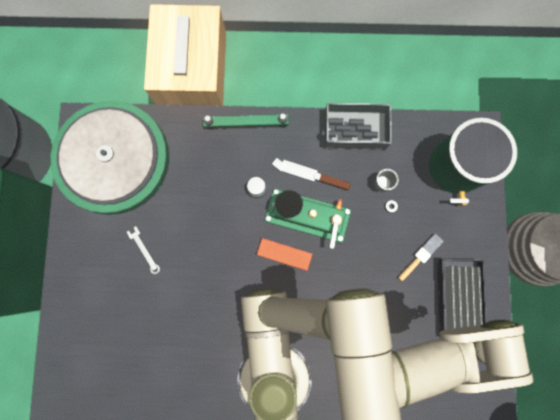

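View pics/side0.png

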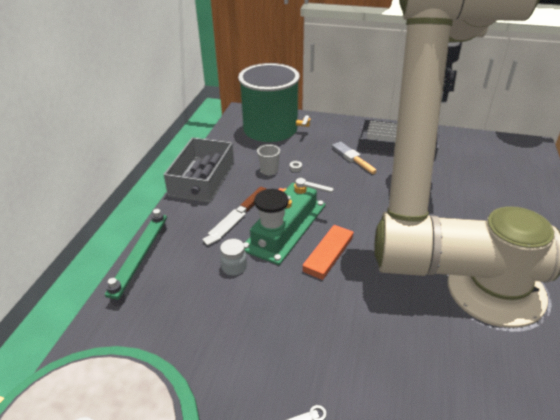

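The top view shows the plunger cap near (288,204), the pin near (313,213), the valve hub near (337,219) and the lever pointing down to about (334,245). I'll enlarge it to measure.

Run:
```python
from h import *
a=cv2.imread('pics/top0.png')[140:280,230:410]; cv2.imwrite('pics/top0c.png',cv2.resize(a,None,fx=4.2,fy=4.2,interpolation=cv2.INTER_CUBIC))
a=cv2.imread('pics/side0.png')[140:290,190:370]; cv2.imwrite('pics/side0c.png',cv2.resize(a,None,fx=4,fy=4,interpolation=cv2.INTER_CUBIC))
d=np.load('pics/top0.npz');
for n,p,z in [('cap',(288.5,204),.15),('pin',(313,213.5),.091),('hub',(337,219.5),.1005),('tip',(334,247),.1005),('tin',(256,187),.07),('cup',(388,180),.075)]: print(n,ray(d,*p,z).round(4))
im=d['img'].astype(int);g=(im[...,1]>im[...,0]+30)&(im[...,1]>im[...,2]+15);g[:170]=0;g[260:]=0;g[:,:260]=0;g[:,370:]=0
ys,xs=np.nonzero(g);r=cv2.minAreaRect(np.c_[xs,ys].astype(np.float32));b=cv2.boxPoints(r);print(r);print([ray(d,*q,.005).round(3) for q in b])
```

```text
cap [ 0.5682 -0.0345  0.15  ]
pin [ 0.5478 -0.1161  0.091 ]
hub [ 0.5284 -0.1936  0.1005]
tip [ 0.439  -0.1842  0.1005]
tin [0.6365 0.0748 0.07  ]
cup [ 0.6687 -0.3678  0.075 ]
((307.7685241699219, 215.09332275390625), (81.13575744628906, 34.564476013183594), 15.350136756896973)
[array([0.53 , 0.048, 0.005]), array([0.648, 0.019, 0.005]), array([ 0.578, -0.256,  0.005]), array([ 0.461, -0.224,  0.005])]
```

View pics/top0c.png

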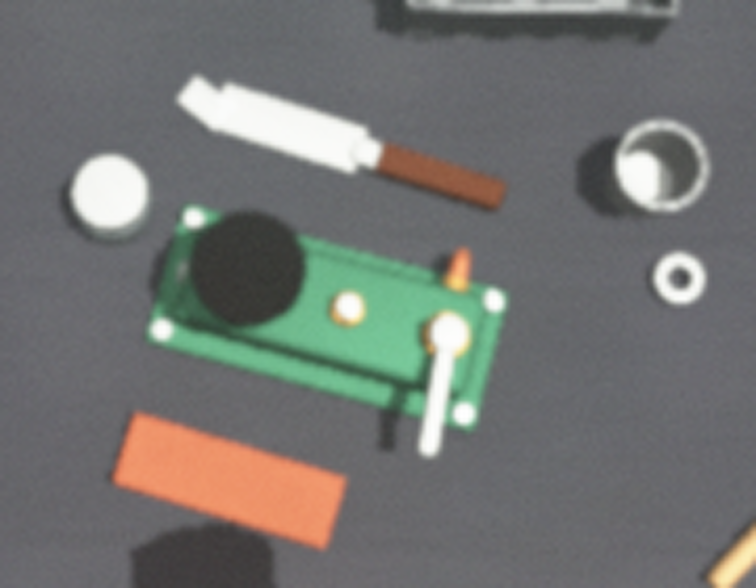

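View pics/side0c.png

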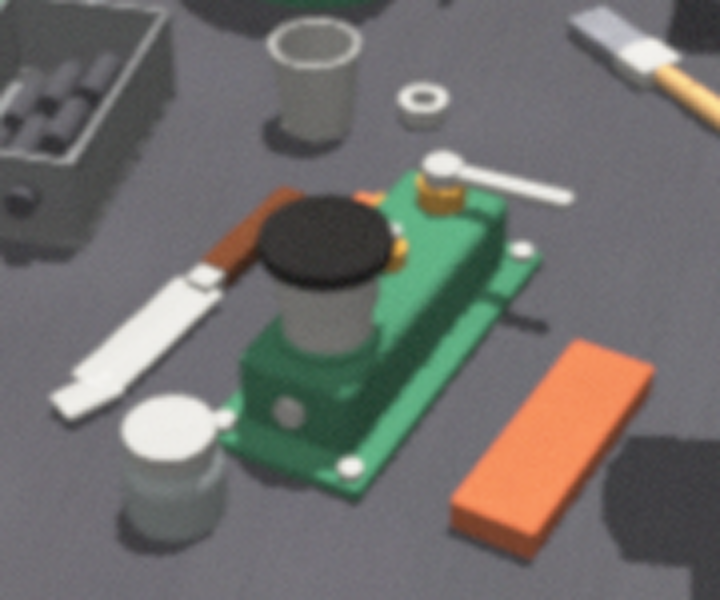

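Call:
{"op": "carry_out", "data": {"targets": [[[1,25,30,0,0,0,0],[1,50,62,0,0,0,0],[1,75,94,0,0,0,0],[1,100,126,0,0,0,0],[1,125,158,0,0,0,0],[1,150,190,0,0,0,0],[1,175,222,0,0,0,0],[1,200,254,0,0,0,0],[1,225,286,0,0,0,0],[1,250,318,0,0,0,0],[1,275,350,0,0,0,0],[1,300,382,0,0,0,0],[1,325,414,0,0,0,0],[1,350,446,0,0,0,0],[1,370,470,0,0,0,0],[1,380,482,0,0,0,0],[1,380,482,-20,0,0,0],[1,380,482,-40,0,0,0],[1,380,482,-40,0,0,0]]], "squeeze": 40}}

```text
time_s: 1.68
position: [0.5664, -0.034, 0.1863]
tool_rot: [[-0.94, -0.007, 0.342], [-0.342, 0.002, -0.94], [0.006, -1.0, -0.004]]
ft_force: [-0.0, 0.9, 0.2]
grip_width: 0.0003
```

Run:
```python
from h import *
snap('top','top1');d=snap('side','side1');snap('wrist','wr1')
a=[cv2.resize(cv2.imread('pics/top1.png')[140:280,230:410],(400,300)),cv2.resize(cv2.imread('pics/side1.png')[140:290,190:370],(400,300)),cv2.resize(cv2.imread('pics/wr1.png'),(400,300))]
cv2.imwrite('pics/c1.png',np.vstack([np.hstack(a[:2]),np.hstack([a[2],a[2]*0])]))
s=env.observe();print(s['time_s'],s['position'],s['ft_force'],s['grip_width'],s['q'])
```

```text
1.8333 [ 0.56821449 -0.03513077  0.19095353] [-0.23768676  0.10012909  0.19889897] 5.1275230323126334e-05 [-1.54487501e+01  2.54506673e+01  7.50880794e+01 -5.81309170e-04
  7.94194798e+01  5.45885460e+01]
```

View pics/c1.png

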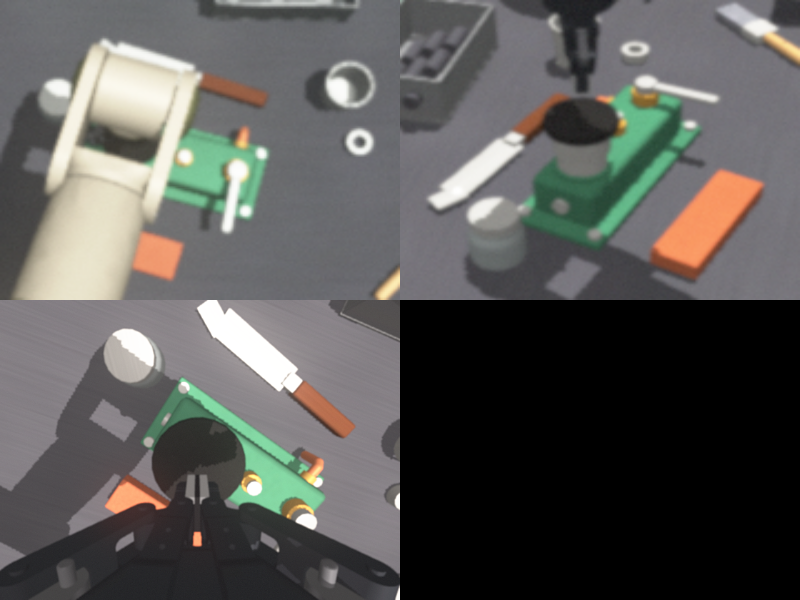

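The fingertips sit over the cap centre, with the wrist view showing the shut tips above the black disc. Now the first press.

Call:
{"op": "carry_out", "data": {"targets": [[[1,0,0,-10,0,0,0],[1,0,0,-16,0,0,0],[1,0,0,-20,0,0,0],[1,0,0,-24,0,0,0],[1,0,0,-28,0,0,0],[1,0,0,-32,0,0,0],[1,0,0,-36,0,0,0],[1,0,0,-38,0,0,0],[1,0,0,-40,0,0,0],[1,0,0,-40,0,0,0],[1,0,0,-40,0,0,0]]]}}

```text
time_s: 2.75
position: [0.568, -0.0349, 0.1502]
tool_rot: [[-0.94, 0.0, 0.342], [-0.342, 0.0, -0.94], [-0.0, -1.0, 0.0]]
ft_force: [-0.5, -0.0, 0.8]
grip_width: 0.0001
```

Run:
```python
from h import *
d=snap('side','side2');snap('wrist','wr2')
a=[cv2.resize(cv2.imread('pics/side2.png')[140:290,190:370],(400,300)),cv2.resize(cv2.imread('pics/wr2.png'),(400,300))]
cv2.imwrite('pics/c2.png',np.hstack(a))
s=env.observe();print(s['time_s'],s['position'],s['ft_force'],s['grip_width'])
```

```text
2.85 [ 0.56806478 -0.03488311  0.15033164] [ 0.61804928 -0.04601355 -0.33167155] -0.0001162161200832047
```

View pics/c2.png

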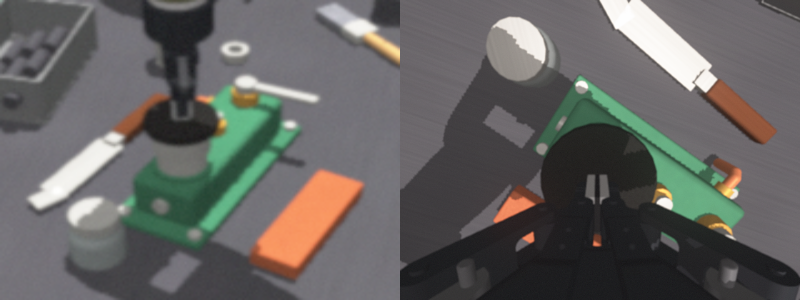

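Run:
```python
from h import *
d=np.load('pics/side2.npz')
P=[(.568,-.035,.15),(.568,-.035,.13),(.568,-.035,.172)]
print(proj(d,P))
for f in('side0','side2'):
    i=cv2.imread(f'pics/{f}.png')[170:270,230:320];cv2.imwrite(f'pics/{f}z.png',i)
cv2.imwrite('pics/z2.png',cv2.resize(np.hstack([cv2.imread('pics/side0z.png'),cv2.imread('pics/side2z.png')]),None,fx=4.4,fy=4.4,interpolation=cv2.INTER_CUBIC))
```

```text
[[271.59314856 198.52137329]
 [271.78736555 204.7783787 ]
 [271.37494139 191.4914866 ]]
```

View pics/z2.png

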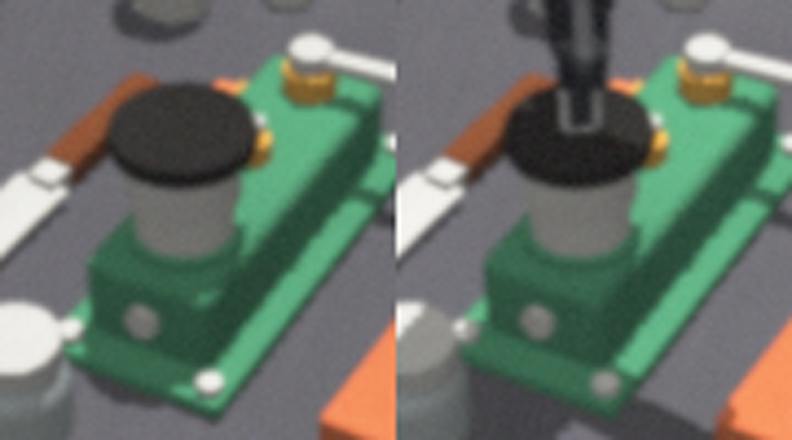

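The side view shows the cap unmoved, with the tips (about (272,199)) only just at its top. So the fingertips seem to reach less far ahead of the TCP than stated, and I'll go down by feel.

Call:
{"op": "carry_out", "data": {"targets": [[[1,0,0,-2,0,0,0],[1,0,0,-4,0,0,0],[1,0,0,-6,0,0,0],[1,0,0,-6,0,0,0]]]}}

```text
time_s: 3.18
position: [0.5683, -0.0349, 0.1444]
tool_rot: [[-0.94, 0.001, 0.342], [-0.342, -0.0, -0.94], [-0.001, -1.0, 0.001]]
ft_force: [-0.7, 0.1, 5.9]
grip_width: -0.0003
```

Run:
```python
from h import *
d=snap('side','side3')
cv2.imwrite('pics/z3.png',cv2.resize(np.hstack([cv2.imread('pics/side0z.png'),cv2.imread('pics/side3.png')[170:270,230:320]]),None,fx=4.4,fy=4.4,interpolation=cv2.INTER_CUBIC))
s=env.observe();print(s['time_s'],s['position'],s['ft_force'],s['grip_width'],s['wrist_torque'])
```

```text
3.2333 [ 0.56824805 -0.03491604  0.14452336] [-0.3004267   0.52252558  5.84024218] -1.1519375735381433e-05 [ 0.04811979  0.14355918 -0.01659311]
```

View pics/z3.png

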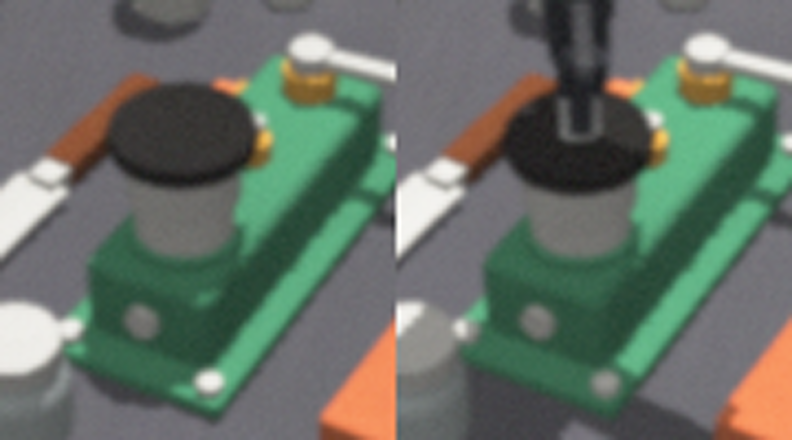

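Call:
{"op": "carry_out", "data": {"targets": [[[1,0,0,-3,0,0,0],[1,0,0,-6,0,0,0],[1,0,0,-9,0,0,0],[1,0,0,-12,0,0,0],[1,0,0,-12,0,0,0]]]}}

```text
time_s: 3.65
position: [0.5683, -0.0349, 0.1327]
tool_rot: [[-0.94, 0.001, 0.342], [-0.342, -0.0, -0.94], [-0.001, -1.0, 0.001]]
ft_force: [-1.3, -0.5, 9.1]
grip_width: 0.0001
```

Call:
{"op": "carry_out", "data": {"targets": [[[1,0,0,-1,0,0,0],[1,0,0,-2,0,0,0],[1,0,0,-2,0,0,0]]]}}

```text
time_s: 3.9
position: [0.5683, -0.0349, 0.131]
tool_rot: [[-0.94, 0.002, 0.342], [-0.342, -0.0, -0.94], [-0.001, -1.0, 0.001]]
ft_force: [-2.7, 0.7, 9.1]
grip_width: 0.0002
```

Call:
{"op": "carry_out", "data": {"targets": [[[1,0,0,-1,0,0,0],[1,0,0,-2,0,0,0],[1,0,0,-2,0,0,0]]]}}

```text
time_s: 4.15
position: [0.5683, -0.0349, 0.1291]
tool_rot: [[-0.94, 0.002, 0.342], [-0.342, -0.001, -0.94], [-0.001, -1.0, 0.001]]
ft_force: [-1.9, 0.8, 9.9]
grip_width: 0.0
```

Call:
{"op": "carry_out", "data": {"targets": [[[1,0,0,-1,0,0,0],[1,0,0,-1,0,0,0]]]}}

```text
time_s: 4.32
position: [0.5683, -0.0349, 0.1288]
tool_rot: [[-0.94, 0.002, 0.342], [-0.342, -0.001, -0.94], [-0.002, -1.0, 0.002]]
ft_force: [-4.5, 0.3, 14.8]
grip_width: 0.0
```

Call:
{"op": "carry_out", "data": {"targets": [[[1,0,0,-1,0,0,0],[1,0,0,-1,0,0,0]]]}}

```text
time_s: 4.48
position: [0.5684, -0.035, 0.1287]
tool_rot: [[-0.94, 0.003, 0.342], [-0.342, -0.001, -0.94], [-0.002, -1.0, 0.002]]
ft_force: [-6.2, 0.4, 21.4]
grip_width: -0.0001
```

Run:
```python
from h import *
d=snap('side','side4')
cv2.imwrite('pics/z4.png',cv2.resize(np.hstack([cv2.imread('pics/side0z.png'),cv2.imread('pics/side4.png')[170:270,230:320]]),None,fx=4.4,fy=4.4,interpolation=cv2.INTER_CUBIC))
s=env.observe();print(s['time_s'],s['position'],s['ft_force'])
```

```text
4.5333 [ 0.56837175 -0.03498422  0.12873018] [-6.95305122  1.51976743 20.93925127]
```

View pics/z4.png

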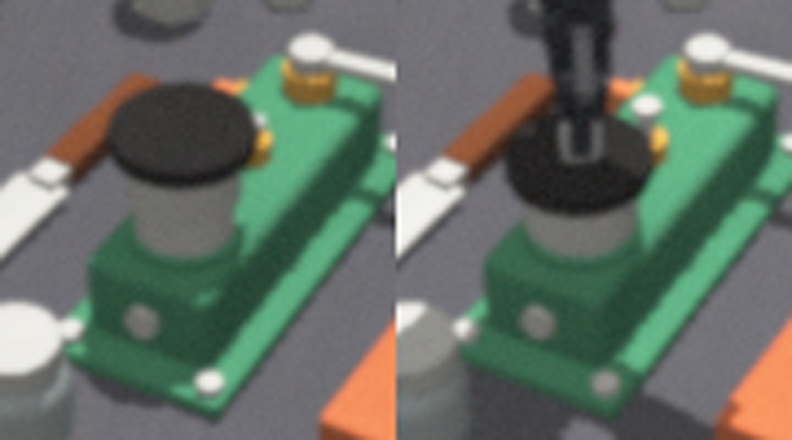

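The plunger is fully down and the pin head now shows at crop (647,103). Stroke 2 next.

Call:
{"op": "carry_out", "data": {"targets": [[[1,0,0,8,0,0,0],[1,0,0,16,0,0,0],[1,0,0,24,0,0,0],[1,0,0,27,0,0,0],[1,0,0,27,0,0,0],[1,0,0,27,0,0,0],[1,0,0,27,0,0,0],[1,0,0,22,0,0,0],[1,0,0,16,0,0,0],[1,0,0,11,0,0,0],[1,0,0,6,0,0,0],[1,0,0,2,0,0,0],[1,0,0,0,0,0,0],[1,0,0,0,0,0,0],[1,0,0,0,0,0,0]]]}}

```text
time_s: 5.78
position: [0.5683, -0.0349, 0.1287]
tool_rot: [[-0.94, 0.003, 0.342], [-0.342, -0.001, -0.94], [-0.002, -1.0, 0.002]]
ft_force: [-6.9, 1.0, 26.2]
grip_width: 0.0005
```

Run:
```python
from h import *
d=snap('side','side5')
cv2.imwrite('pics/z5.png',cv2.resize(np.hstack([cv2.imread('pics/side4.png')[170:270,230:320],cv2.imread('pics/side5.png')[170:270,230:320]]),None,fx=4.4,fy=4.4,interpolation=cv2.INTER_CUBIC))
s=env.observe();print(s['time_s'],s['position'],s['ft_force'])
```

```text
5.8333 [ 0.56830781 -0.03494606  0.12868786] [-8.05391333  2.43314114 25.31862424]
```

View pics/z5.png

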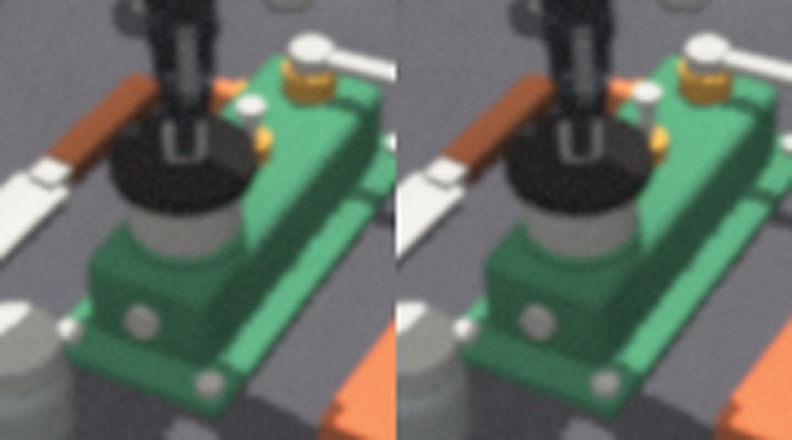

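Pin rose by about 9 mm more (head now at crop (647,92)). Three more strokes.

Call:
{"op": "carry_out", "data": {"targets": [[[1,0,0,8,0,0,0],[1,0,0,16,0,0,0],[1,0,0,24,0,0,0],[1,0,0,27,0,0,0],[1,0,0,27,0,0,0],[1,0,0,27,0,0,0],[1,0,0,27,0,0,0],[1,0,0,22,0,0,0],[1,0,0,16,0,0,0],[1,0,0,11,0,0,0],[1,0,0,6,0,0,0],[1,0,0,2,0,0,0],[1,0,0,0,0,0,0],[1,0,0,0,0,0,0],[1,0,0,0,0,0,0]]]}}

```text
time_s: 7.08
position: [0.5683, -0.035, 0.1287]
tool_rot: [[-0.94, 0.003, 0.342], [-0.342, -0.001, -0.94], [-0.002, -1.0, 0.002]]
ft_force: [-7.0, 1.7, 25.7]
grip_width: 0.0002
```

Call:
{"op": "carry_out", "data": {"targets": [[[1,0,0,8,0,0,0],[1,0,0,16,0,0,0],[1,0,0,24,0,0,0],[1,0,0,27,0,0,0],[1,0,0,27,0,0,0],[1,0,0,27,0,0,0],[1,0,0,27,0,0,0],[1,0,0,22,0,0,0],[1,0,0,16,0,0,0],[1,0,0,11,0,0,0],[1,0,0,6,0,0,0],[1,0,0,2,0,0,0],[1,0,0,0,0,0,0],[1,0,0,0,0,0,0],[1,0,0,0,0,0,0]]]}}

```text
time_s: 8.33
position: [0.5683, -0.0349, 0.1287]
tool_rot: [[-0.94, 0.003, 0.342], [-0.342, -0.001, -0.94], [-0.003, -1.0, 0.002]]
ft_force: [-7.9, 1.5, 25.8]
grip_width: -0.0001
```

Call:
{"op": "carry_out", "data": {"targets": [[[1,0,0,8,0,0,0],[1,0,0,16,0,0,0],[1,0,0,24,0,0,0],[1,0,0,27,0,0,0],[1,0,0,27,0,0,0],[1,0,0,27,0,0,0],[1,0,0,27,0,0,0],[1,0,0,22,0,0,0],[1,0,0,16,0,0,0],[1,0,0,11,0,0,0],[1,0,0,6,0,0,0],[1,0,0,2,0,0,0],[1,0,0,0,0,0,0],[1,0,0,0,0,0,0],[1,0,0,0,0,0,0]]]}}

```text
time_s: 9.58
position: [0.5683, -0.0349, 0.1287]
tool_rot: [[-0.94, 0.003, 0.342], [-0.342, -0.001, -0.94], [-0.003, -1.0, 0.002]]
ft_force: [-7.5, 0.4, 26.2]
grip_width: -0.0001
```

Run:
```python
from h import *
d=snap('side','side6')
cv2.imwrite('pics/z6.png',cv2.resize(np.hstack([cv2.imread('pics/side5.png')[170:270,230:320],cv2.imread('pics/side6.png')[170:270,230:320]]),None,fx=4.4,fy=4.4,interpolation=cv2.INTER_CUBIC))
s=env.observe();print(s['time_s'],s['position'],s['ft_force'])
print(proj(d,[(.5483,-.1145,z) for z in(.091,.101,.111,.121,.131,.137,.141)])-[230,170])
```

```text
9.6333 [ 0.56829429 -0.03495243  0.12869168] [-6.99812106  1.33121809 25.5404228 ]
[[56.94207879 29.44738588]
 [56.92263033 26.49757314]
 [56.90299791 23.51985898]
 [56.88317891 20.51384568]
 [56.86317066 17.47912787]
 [56.85107374 15.64434749]
 [56.84297043 14.41529244]]
```

View pics/z6.png

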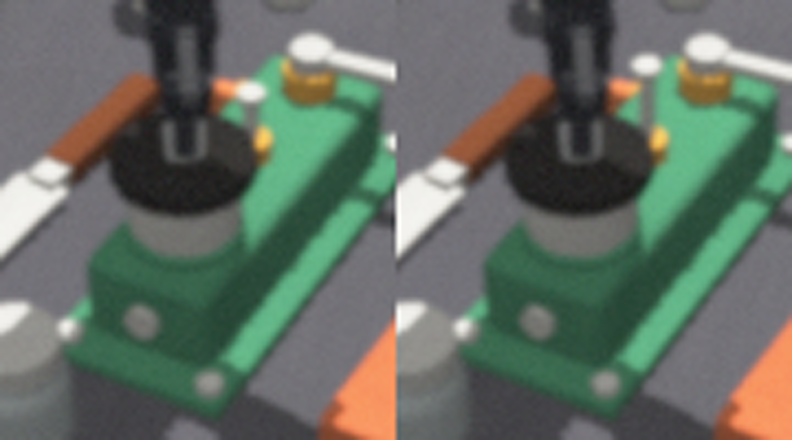

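Pin head is at side pixel (287,184.8), which matches a tip height of about 140 mm: fully out. One confirming extra stroke (harmless), then I'll lift clear.

Call:
{"op": "carry_out", "data": {"targets": [[[1,0,0,8,0,0,0],[1,0,0,16,0,0,0],[1,0,0,24,0,0,0],[1,0,0,27,0,0,0],[1,0,0,27,0,0,0],[1,0,0,27,0,0,0],[1,0,0,27,0,0,0],[1,0,0,22,0,0,0],[1,0,0,16,0,0,0],[1,0,0,11,0,0,0],[1,0,0,6,0,0,0],[1,0,0,2,0,0,0],[1,0,0,0,0,0,0],[1,0,0,0,0,0,0],[1,0,0,0,0,0,0]]]}}

```text
time_s: 10.88
position: [0.5683, -0.0349, 0.1287]
tool_rot: [[-0.94, 0.003, 0.342], [-0.342, -0.001, -0.94], [-0.002, -1.0, 0.002]]
ft_force: [-7.4, 1.9, 24.8]
grip_width: 0.0003
```

Call:
{"op": "carry_out", "data": {"targets": [[[1,0,0,10,0,0,0],[1,0,0,22,0,0,0],[1,0,0,40,0,0,0],[1,0,0,60,0,0,0],[1,0,0,75,0,0,0],[1,0,0,75,0,0,0],[1,-25,-25,75,0,0,0],[1,-50,-50,75,0,0,0],[1,-75,-75,75,0,0,0],[1,-95,-95,75,0,0,0],[1,-105,-106,75,0,0,0],[1,-105,-106,75,0,0,0],[1,-105,-106,75,0,0,0]]]}}

```text
time_s: 11.97
position: [0.4626, -0.141, 0.2002]
tool_rot: [[-0.94, -0.001, 0.34], [-0.34, 0.001, -0.94], [0.001, -1.0, -0.001]]
ft_force: [-0.4, 0.7, -0.7]
grip_width: -0.0001
```

Run:
```python
from h import *
t=snap('top','top7');d=snap('side','side7')
cv2.imwrite('pics/z7.png',np.hstack([cv2.resize(cv2.imread('pics/side7.png')[150:250,230:350],(400,333)),cv2.resize(cv2.imread('pics/top7.png')[160:280,250:394],(400,333))]))
s=env.observe();print(s['time_s'],s['position'],s['ft_force'])
```

```text
12.0667 [ 0.463322   -0.14026714  0.20044828] [ 0.49144953 -0.52802034 -0.52842443]
```

View pics/z7.png

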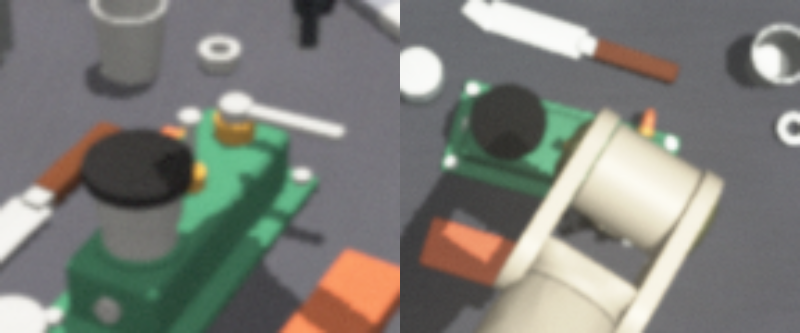

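The plunger is back up and the pin head stays at (286,184.5), so no further rise. Next I'll descend beside the lever, on its left side.

Call:
{"op": "carry_out", "data": {"targets": [[[1,0,0,-20,0,0,0],[1,0,0,-40,0,0,0],[1,0,0,-60,0,0,0],[1,0,0,-80,0,0,0],[1,0,0,-95,0,0,0],[1,0,0,-107,0,0,0],[1,0,0,-113,0,0,0],[1,0,0,-113,0,0,0],[1,0,0,-113,0,0,0]]]}}

```text
time_s: 12.82
position: [0.4634, -0.1405, 0.0882]
tool_rot: [[-0.939, -0.0, 0.343], [-0.343, 0.0, -0.939], [0.0, -1.0, -0.0]]
ft_force: [0.1, -1.0, 0.8]
grip_width: -0.0001
```

Run:
```python
from h import *
d=snap('side','side8');snap('wrist','wr8')
cv2.imwrite('pics/z8.png',np.hstack([cv2.resize(cv2.imread('pics/side8.png')[150:250,250:370],(400,333)),cv2.resize(cv2.imread('pics/wr8.png'),(400,333))]))
s=env.observe();print(s['time_s'],s['position'],s['ft_force'])
```

```text
12.9167 [ 0.46353127 -0.14083075  0.08879192] [ 0.23144596 -0.57184638 -0.38346297]
```

View pics/z8.png

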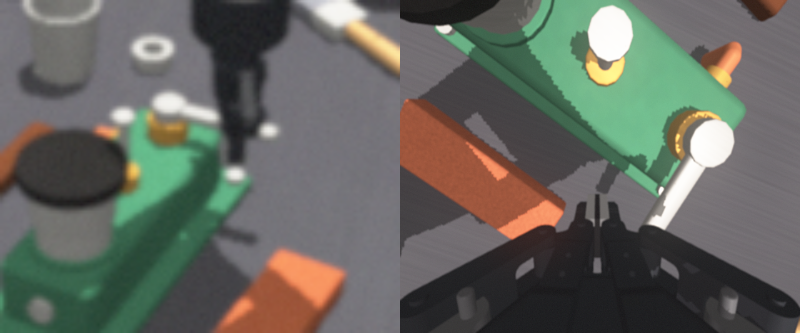

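Run:
```python
from h import *
d=np.load('pics/side8.npz');print(proj(d,[(.4635,-.1408,z) for z in(.1,.088,.078,.067)]))
hub=np.array([.5286,-.1927]);c=np.array([.4637,-.1406])
for dd,f in [(22,174)]+[(22,x) for x in range(180,262,6)]:
    a=np.radians(f);u=np.array([np.cos(a),np.sin(a)]);n=np.array([-u[1],u[0]])
    print(dd,f,((hub+.07*u-dd/1000*n-c)*1000).round(0))
```

```text
[[319.84906173 195.48617785]
 [319.68785577 199.01915194]
 [319.55489083 201.93319886]
 [319.4100494  205.10752956]]
22 174 [ -2. -23.]
22 180 [ -5. -30.]
22 186 [ -7. -38.]
22 192 [ -8. -45.]
22 198 [ -8. -53.]
22 204 [ -8. -60.]
22 210 [ -7. -68.]
22 216 [ -5. -75.]
22 222 [ -2. -83.]
22 228 [  2. -89.]
22 234 [  6. -96.]
22 240 [  11. -102.]
22 246 [  16. -107.]
22 252 [  22. -112.]
22 258 [  29. -116.]
```

Call:
{"op": "carry_out", "data": {"targets": [[[1,-1,-12,0,0,0,0],[1,-2,-23,0,0,0,0],[1,-5,-30,0,0,0,0],[1,-7,-38,0,0,0,0],[1,-8,-45,0,0,0,0],[1,-8,-53,0,0,0,0],[1,-8,-60,0,0,0,0],[1,-7,-68,0,0,0,0],[1,-5,-75,0,0,0,0],[1,-2,-83,0,0,0,0],[1,2,-89,0,0,0,0],[1,2,-89,0,0,0,0]]]}}

```text
time_s: 13.92
position: [0.4658, -0.2313, 0.0881]
tool_rot: [[-0.94, 0.001, 0.341], [-0.341, -0.001, -0.94], [-0.0, -1.0, 0.001]]
ft_force: [0.3, -0.1, 0.2]
grip_width: -0.0002
```

Run:
```python
from h import *
d=snap('side','side9');snap('wrist','wr9')
cv2.imwrite('pics/z9.png',np.hstack([cv2.resize(cv2.imread('pics/side9.png')[150:250,250:370],(400,333)),cv2.resize(cv2.imread('pics/wr9.png'),(400,333))]))
s=env.observe();print(s['time_s'],s['position'],s['ft_force'])
```

```text
14.0167 [ 0.46512188 -0.23016292  0.08798673] [0.30459237 0.17552313 0.07732301]
```

View pics/z9.png

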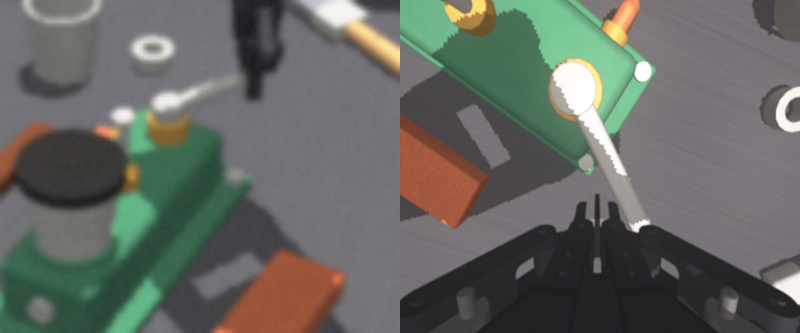

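Call:
{"op": "carry_out", "data": {"targets": [[[1,4,-7,0,0,0,0],[1,9,-13,0,0,0,0],[1,14,-18,0,0,0,0],[1,17,-21,0,0,0,0],[1,20,-23,0,0,0,0],[1,20,-23,0,0,0,0],[1,20,-23,0,0,0,0]]]}}

```text
time_s: 14.6
position: [0.4851, -0.253, 0.0881]
tool_rot: [[-0.94, 0.0, 0.342], [-0.342, -0.0, -0.94], [-0.0, -1.0, 0.0]]
ft_force: [-0.3, 0.7, -0.5]
grip_width: -0.0001
```

Run:
```python
from h import *
d=snap('side','side10');snap('wrist','wr10');snap('top','top10')
cv2.imwrite('pics/z10.png',np.hstack([cv2.resize(cv2.imread('pics/side10.png')[150:250,250:370],(400,333)),cv2.resize(cv2.imread('pics/wr10.png'),(400,333))]))
s=env.observe();print(s['time_s'],s['position'],s['ft_force'])
```

```text
14.75 [ 0.48493898 -0.25284207  0.08818384] [ 0.33264451  0.48403547 -0.86236237]
```

View pics/z10.png

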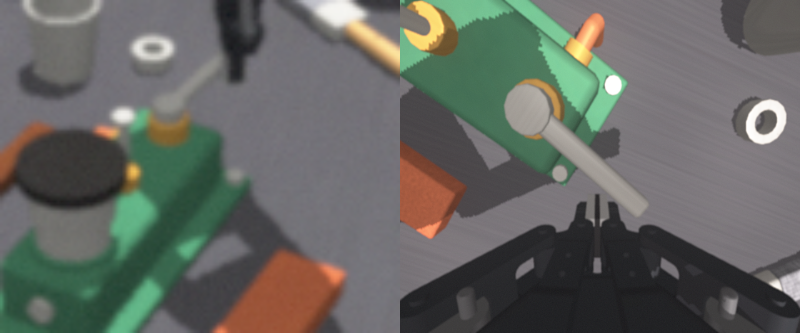

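Run:
```python
from h import *
d=np.load('pics/wr10.npz')
p=[ray(d,u*1.4,v*1.261,.1005) for u,v in((127,108),(238,205))];print(p)
v=p[1]-p[0];print(np.degrees(np.arctan2(v[1],v[0]))%360)
# tip rays
print(ray(d,197*1.4,200*1.261,.09))
```

```text
[array([ 0.53070533, -0.19253578,  0.1005    ]), array([ 0.50113022, -0.27696978,  0.1005    ])]
250.6959237837602
[ 0.49069937 -0.25164383  0.09      ]
```

Call:
{"op": "carry_out", "data": {"targets": [[[1,2,0,0,0,0,0],[1,4,-1,0,0,0,0],[1,6,-1,0,0,0,0],[1,6,-1,0,0,0,0],[1,6,-1,0,0,0,0]]]}}

```text
time_s: 15.17
position: [0.4911, -0.2539, 0.0881]
tool_rot: [[-0.94, 0.0, 0.342], [-0.342, -0.0, -0.94], [-0.0, -1.0, 0.0]]
ft_force: [-1.3, -0.0, -0.5]
grip_width: -0.0002
```

Call:
{"op": "carry_out", "data": {"targets": [[[1,1,0,0,0,0,0],[1,2,0,0,0,0,0],[1,2,0,0,0,0,0]]]}}

```text
time_s: 15.42
position: [0.4929, -0.2539, 0.0881]
tool_rot: [[-0.94, -0.0, 0.342], [-0.342, 0.0, -0.94], [0.0, -1.0, -0.0]]
ft_force: [-1.8, -0.6, 0.2]
grip_width: -0.0002
```

Call:
{"op": "carry_out", "data": {"targets": [[[1,1,0,0,0,0,0],[1,2,0,0,0,0,0],[1,2,0,0,0,0,0]]]}}

```text
time_s: 15.67
position: [0.4934, -0.2539, 0.088]
tool_rot: [[-0.94, -0.004, 0.342], [-0.342, 0.0, -0.94], [0.004, -1.0, -0.002]]
ft_force: [-9.9, -2.0, 3.7]
grip_width: 0.0
```

The force jumped to 10 N with the tool stalled, so the lever is at its stop. I'll back off and look.

Call:
{"op": "carry_out", "data": {"targets": [[[1,1,0,0,0,0,0],[1,1,0,0,0,0,0],[1,1,0,0,0,0,0],[1,-6,1,0,0,0,0],[1,-16,4,0,0,0,0],[1,-30,7,0,0,0,0],[1,-40,9,20,0,0,0],[1,-50,9,50,0,0,0],[1,-70,9,80,0,0,0],[1,-100,9,110,0,0,0],[1,-110,-20,120,0,0,0],[1,-110,-50,120,0,0,0],[1,-110,-80,120,0,0,0],[1,-110,-110,120,0,0,0],[1,-110,-140,120,0,0,0],[1,-110,-140,120,0,0,0],[1,-110,-140,120,0,0,0]]]}}

```text
time_s: 17.08
position: [0.3848, -0.3947, 0.2076]
tool_rot: [[-0.94, 0.0, 0.34], [-0.34, 0.001, -0.94], [-0.001, -1.0, -0.0]]
ft_force: [-0.0, -0.0, -0.6]
grip_width: -0.0001
```

Run:
```python
from h import *
d=snap('side','side11');t=snap('top','top11')
cv2.imwrite('pics/z11.png',np.hstack([cv2.resize(cv2.imread('pics/side11.png')[150:250,230:350],(400,333)),cv2.resize(cv2.imread('pics/top11.png')[160:280,250:394],(400,333))]))
s=env.observe();print(s['time_s'],s['position'],s['ft_force'])
```

```text
17.1833 [ 0.38506549 -0.39308559  0.20803641] [ 0.05176079  0.00607009 -0.37799759]
```

View pics/z11.png

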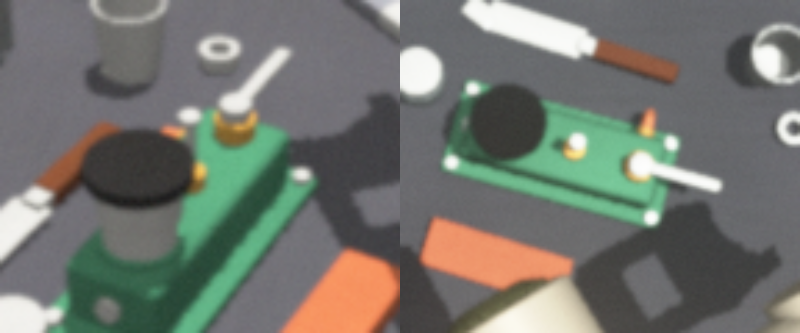

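View pics/top11.png

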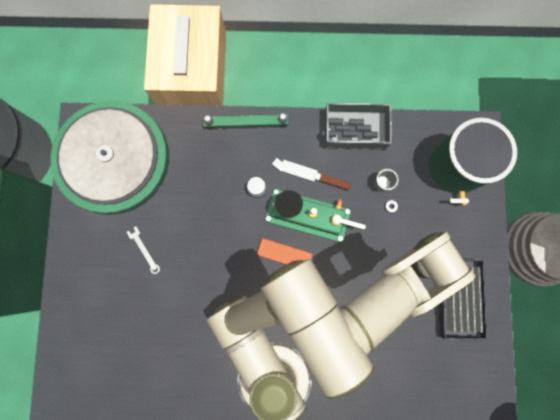

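Run:
```python
from h import *
d=np.load('pics/top11.npz');im=d['img'].astype(int)
m=(im.min(2)>170).astype(np.uint8);m[:,:345]=0;m[:,372:]=0;m[:212]=0;m[232:]=0
ys,xs=np.nonzero(m);l=cv2.fitLine(np.c_[xs,ys].astype(np.float32),cv2.DIST_L2,0,.01,.01).ravel()
a=ray(d,l[2]-5*l[0],l[3]-5*l[1],.1005);b=ray(d,l[2]+5*l[0],l[3]+5*l[1],.1005);v=(b-a)*np.sign(-(b-a)[1]);print(len(xs),np.degrees(np.arctan2(v[1],v[0]))%360)
e=lambda u,v,z:ray(d,u,v,z)
# base screws (crop 400/144)
k=144/400
s=[e(250+(u-400)*k,160+v*k,.01) for u,v in((472,88),(672,143),(452,162),(653,217))]
for i,j in((0,1),(2,3)):
    w=s[j]-s[i];print(np.degrees(np.arctan2(w[1],w[0]))%360)
s=np.load('pics/side11.npz');print(proj(s,[(.5483,-.1145,z) for z in(.131,.137,.141)]), 230+188*.3,150+115*.3)
```

```text
108 243.3480905616991
255.5876152847939
255.7983008410036
[[286.86317066 187.47912787]
 [286.85107374 185.64434749]
 [286.84297043 184.41529244]] 286.4 184.5
```

Run:
```python
from h import *
d=np.load('pics/top11.npz')
im=d['img'].astype(int)
g=im.min(2)[205:240,325:375].copy()
cv2.imwrite('pics/z12.png',cv2.resize(cv2.imread('pics/top11.png')[205:240,325:375],None,fx=15,fy=15,interpolation=cv2.INTER_NEAREST))
cs=[]
for x in range(346,363):
    c=im.min(2)[214:234,x]; w=np.clip(c-110,0,None); cs.append((x,(w*np.arange(214,234)).sum()/w.sum()))
print([round(c[1],1) for c in cs]);p=np.polyfit(*np.array(cs).T,1);print(p)
a=ray(d,346,np.polyval(p,346),.1005);b=ray(d,362,np.polyval(p,362),.1005);v=b-a;print(np.degrees(np.arctan2(v[1],v[0]))%360)
```

```text
[np.float64(221.1), np.float64(221.0), np.float64(221.4), np.float64(222.0), np.float64(222.6), np.float64(222.8), np.float64(223.2), np.float64(223.5), np.float64(223.8), np.float64(224.0), np.float64(224.3), np.float64(224.6), np.float64(225.0), np.float64(225.2), np.float64(225.4), np.float64(225.8), np.float64(226.1)]
[  0.32015909 110.30065414]
253.21872947093055
```

View pics/z12.png

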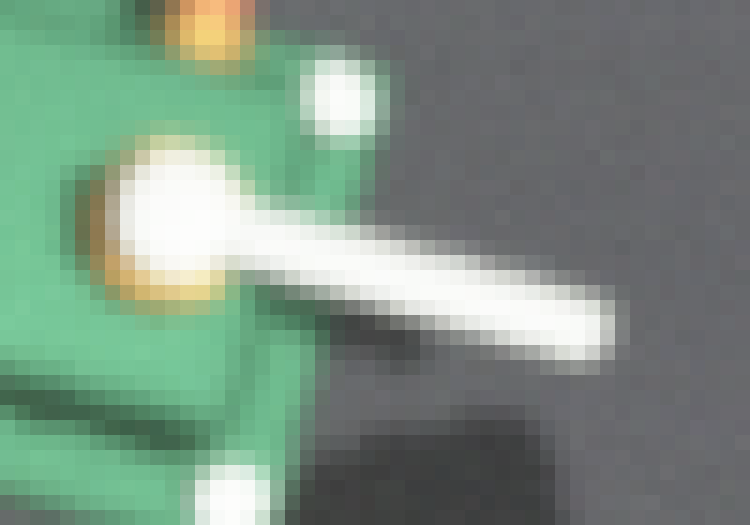

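Run:
```python
from rig import env
print(env.close_job())
```

```text
the job is handed in; nothing more can be done
None
```

I pressed the plunger six full strokes with the shut fingertips, which raised the pin fully. I then pushed the valve lever round to its stop, backed the arm off and handed the job in at about 17 s.

**Last checks**
- **Pin:** the side view puts the tip at about 140–141 mm. The sixth stroke gave no further rise.
- **Plunger:** it sprang back up to rest after the last stroke.
- **Lever:** at the end the tool stalled and the force jumped from about 2 N to 10 N, so the lever was against its stop.
- **Loose things:** the tin, stone, knife, wrench, cup and nut lie where they were in the top view. The brush was hidden behind the arm at the end, but the arm never went near it.
- **Forces:** the highest wrist force I read, at the end of a move, was about 27 N.

**Checks that disagreed**
- **Fingertip reach:** with the jaws shut, the tips met the cap about 22 mm lower than the stated reach implied. I felt for contact from there, so my first descent did not press the plunger.
- **Lever angle:** two colour-mask line fits gave 243° (a poor mask) and 253°, and the clean outer half of the lever gave about 255°. The base-plate screws give 255.7° for the housing. I relied on the force at the stop for the valve being fully shut.

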